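# Refit a dryer's timer knob and hold it pressed in

## Robot

A 7-joint arm with a two-finger parallel gripper is mounted at the origin on the work surface. World frame = base frame: x ahead of the robot, y to its left, z up, the work surface at z = 0. Lengths are in mm, angles in degrees, forces in N, time in s.
With the tool pointing down it reaches from about 375 to 925 mm from the base axis. Payload 3.1 kg.
Tool frame: the origin (TCP) lies midway between the tips of the shut fingers; the grasp point (between the pads) lies 19 mm behind it; z points along the fingers, y is the line along which they close (so a half turn about z gives the same grasp; the last joint's range is limited). The gripper opens to 85 mm and grips with 20 to 120 N. Pads are 22 mm wide; open, the fingers measure 114 mm over their backs; the gripper's body (76 mm by 85 mm) begins 54 mm behind the grasp point. The pads swing forward as they close: fully open they stand 13 mm farther back than shut.
Start: joints at [68.652, 21.939, 2.515, 91.553, -1.026, 66.532, -2.859], TCP at [176.4, -625.608, 231.269] pointing down, gripper open.
Joint ranges: [-149.38, 149.38], [-23.57, 123.04], [-84.95, 90], [0, 143.3], [-89.99, 269.99], [3.08, 112.72], [-163.45, 163.45]. Speed limits (degrees/s): [159.86, 159.86, 180, 180, 180, 180, 180].

## Interface

Orientations are given as a 3x3 rotation matrix whose columns are the frame's x, y, z axes.
In Python, from bench import get_obs, capture, get_calibration, job, trace gives the robot as it stands.
- The arm moves only by the tool arm_command, never from a script. Its argument "targets" is a list of rows, each an object of numbers: "dx", "dy", "dz": the shift along the tool's x, y, z in cm; "twist": the turn about the tool's z in rad; "grip": the opening, from -1 (shut) to 1 (fully open). A call has 1 to 10 rows; each row shifts and turns the commanded pose from where the row before left it, along the tool's axes as they then stand; what a row does not reach is not made up. A row lasts 1/10 s, in which the tool goes at most 50 mm and 8.59 degrees, less where a joint would pass 70% of its speed; a pose out of reach is approached as far as the arm can. A call with a gripper value outside its range is refused whole. The fingers move at their own pace and stop on an object; the grip force is fixed at half the most. Time passes only in rows, so rows that do not move let the fingers close. It gives the time, the measured TCP pose, the force, the opening and the grip force at its end, in the units of the state.
- get_obs(): the state, without advancing time (a new reading comes with each control period).
- capture(name): name is "side" or "top"; returns the picture (400x640x3 uint8, red, green, blue); there is no depth.
- get_calibration(name): a dict with "intrinsics" (3x3 intrinsics, pixels), "D" ([k1, k2, p1, p2, k3] as OpenCV has them; the pictures are not rectified), "R" (3x3) and "t" (3): a world point X has camera coordinates R X + t. Camera axes: x right, y down, z forward; pixel columns grow to the right and rows downward; lengths in mm; the calibration is good to about 2 mm. A picture is of the moment at which its call begins. get_calibration takes no time and is no camera call.
- job.hand_in(): hands the job in; it is judged then, once.
Trained networks look in the newest picture that a camera, given by its name, has taken for a name from the list of things; names that differ only in an ending like _2 or _b are one class to them, and where a whole thing is asked for, a point or a joint stands for the part that bears it (a point fixed in the world has none). Each returns a list of dicts, best first, with "conf" (0 to 1); they miss things now and then, are a little off and sometimes report something else, mostly with a low value. They report only what shows in the picture. A call takes as long as a camera call. They do not tell look-alikes from the thing itself.
- trace(camera, query): "pixels" (400x640 bool, what is visible of it) and "rect" ([centre column, centre row, width, height] in pixels, round what is visible of it).
The state is a dict: "t": time; "qpos": joint angles; "qd": joint speeds; "joint_torque": joint torques, N m; "eef_pos": TCP position; "tool_rot": TCP orientation; "force": force on the tool from outside, world axes, zero at the start; "wrist_torque": the same for the moment, N m; "width": finger opening in mm; "grip_force": force on a finger pad.
Only numpy, scipy, OpenCV 4.12 (cv2) and the standard library are available. Lean on these libraries where they do the work, as an engineer would, in place of code of your own. Each camera call takes 0.05 s, during which the arm holds its last target. There are 200 camera calls.

## Task

The dryer's control console lies face up on the laundry-room worktop with its timer knob off: pick up the loose timer knob (the one with a grip bar and pointer nose), turn it so that the D-shaped hole underneath matches the D-shaft standing bare on the console (nose over the raised mark on the dial plate), and push it fully home on the shaft. Then press the knob in against its spring as far as it goes and keep it pressed: finish with the gripper still pressing it in, not letting go. Leave the small round spare knob and the other things on the worktop where they are.

Things in the scene. Friction and masses are not known exactly. Their poses are not given: they have to be found in the camera images.
- knob: Loose white timer knob, 42 to 84 g, standing hole down right of the console. Round skirt 42 mm across, 20 mm high; on it a grip bar 40 long (x), 14 wide (y), 22 high. Blind D-hole underneath on the axis, 16 mm deep: round part 14 mm across, its flat 3.3 mm from the axis on the +x side. A pointer nose at the bar's +x end marks that side. Origin: on the axis at the underside; z up.
- knob_top (a point): Centre of the top of the timer knob's grip bar, on its axis, 42 mm above the knob's underside; axes as the knob's. The pointer nose reaches 29 mm from the axis along +x, is 8 mm wide and lies 20 to 30 mm above the underside.
- shaft_tip (a point): Centre of the top end of the timer's bare upright steel D-shaft: 12 mm across, flat 2.5 mm from the axis on the +x side, z up; the top 3 mm taper in by 2 mm all round. It stands 24 mm above the dial plate, 88 mm above the worktop. With the knob fully home the shaft's end meets the bottom of its hole: the knob's underside is then 16 mm below this point.
- timer_shaft (a joint): How far the D-shaft is pressed in, m: 0 out, 0.006 at the stop. Spring: it starts to move at about 4 N, 10 N at the stop; it springs out again when let go.
- timer_dial (a joint): Angle of the aluminium dial plate (62 mm across, face 64 mm above the worktop) and shaft about the upward axis, rad; -0.6 to 0.6 at the start, need not change; turns stiffly (0.4 N m). A small dark raised mark on the plate, 27 mm from the axis, shows the shaft's +x (flat) side.
- console: Fixed white control console, 200 mm (its x) by 360 mm (its y) by 60 mm high, lying face up. Origin at the centre of its underside. The timer stands on it 90 mm to one side of the middle (+y or -y), the heat control on the other.
- heat_control: Fixed second control on the console with its round fluted knob (40 mm across, top 30 mm above the console) still fitted; not part of the job. Origin on its axis at the console's face.
- spare_knob: Loose round white fluted knob, 42 mm over the flutes, 24 mm high, no grip bar: leave it alone. Origin at its underside. It and the timer knob lie at two places, nearer and farther from the robot, either way round.
- screwdriver: Bystander: screwdriver lying at the right. Origin under it.
- dosing_cup: Bystander: white plastic dosing cup, 60 mm across, 50 mm high, left of the console.
- brush: Bystander: scrubbing brush, 140 by 50 by 38 mm, at the left.
- screw_tray: Bystander: low steel screw tray, 140 by 100 by 25 mm, at the right.
- oil_can: Bystander: small steel can, 52 mm across, 110 mm high, behind the loose knobs.
There are look-alikes about, which are no part of the job. What is shaped like the knob but orange or yellow is not meant.

How it is judged:
By the outcome, as a careful person would: the job done as asked, in the order asked, and still so for the second after the job is handed in, while the arm keeps its last pose, push and grip.
It also fails if it takes over 42 s, if anything falls off the work surface, if the arm or the gripper's body presses on something with over 40 N, if the wrist force passes 120 N, or if a joint passes its speed limit or range.

## Working session

There is one attempt and no reset: what is moved stays moved. The work goes in short steps, Python scripts to look and compute and a tool call to move; the robot and the scene stay as the last step left them, time stands still between calls to the robot, and variables do not carry over. Pictures are saved under pics/ and viewed, at most 10 in all, crops included, and the job is handed in when it is done.

Besides the shell and the picture viewer there is one more tool, called after "Call:" as name([rows], argument=value, ...), one row to a line, values as JSON. arm_command: Moves the arm, as the interface text tells. Its arguments: {"type":"object","properties":{"targets":{"type":"array","items":{"type":"object","properties":{"dx":{"type":"number"},"dy":{"type":"number"},"dz":{"type":"number"},"twist":{"type":"number"},"grip":{"type":"number"}}}}},"required":["targets"]}

```bash
mkdir -p pics; ls; python3 - <<'E'
from bench import *
import cv2,numpy as np
o=get_obs();print(o['t'],o['eef_pos'],np.round(o['tool_rot'],3).tolist(),o['width'])
ims=[]
for n in('side','top'):
    im=capture(n);cv2.imwrite(f'pics/{n}0.png',im[:,:,::-1])
    c=get_calibration(n);R=np.array(c['R']);print(n,np.array(c['intrinsics']).round(1).tolist(),c['D'],(-R.T@c['t']).round(),R.round(2).tolist())
    for q in('knob','spare_knob','timer_dial','shaft_tip','knob_top','heat_control'):
        try: print(n,q,[(round(d['conf'],2),np.round(d['rect'],1).tolist()) for d in trace(n,q)[:4]])
        except Exception as e: print(q,e)
E
```

```text
pics
0.0 [ 176.11628132 -624.69380492  229.87130041] [[0.962, 0.271, -0.001], [0.271, -0.962, 0.003], [-0.0, -0.003, -1.0]] 85.67823398937514
side [[410.9, 0.0, 312.2], [0.0, 410.9, 193.0], [0.0, 0.0, 1.0]] [0.03469271 0.         0.         0.         0.        ] [ 340. -860.  781.] [[0.96, -0.29, -0.02], [-0.2, -0.59, -0.78], [0.21, 0.75, -0.62]]
side knob [(0.7, [270.8, 333.9, 25.7, 27.9]), (0.61, [308.9, 304.8, 28.1, 18.7]), (0.5, [320.5, 273.9, 16.4, 22.1])]
side spare_knob [(0.85, [367.1, 275.9, 18.5, 17.3])]
side timer_dial [(0.72, [296.2, 155.8, 20.9, 12.0])]
side shaft_tip []
side knob_top [(0.84, [320.4, 273.0, 15.9, 24.8]), (0.81, [307.0, 305.2, 23.3, 25.7]), (0.63, [270.1, 332.6, 26.4, 26.0])]
side heat_control [(0.72, [306.6, 185.9, 22.5, 16.8]), (0.43, [295.1, 155.9, 19.9, 15.0])]
top [[410.6, 0.0, 316.0], [0.0, 410.6, 201.0], [0.0, 0.0, 1.0]] [-0.02704705  0.          0.          0.          0.        ] [ 365.   12. 1331.] [[-0.01, -1.0, -0.01], [-0.99, 0.02, -0.15], [0.15, 0.01, -0.99]]
top knob [(0.74, [418.4, 226.3, 11.4, 11.4]), (0.48, [437.2, 256.4, 14.0, 17.7]), (0.43, [394.8, 213.6, 18.4, 14.1])]
top spare_knob [(0.47, [402.6, 180.2, 12.9, 13.8])]
top timer_dial [(0.74, [254.9, 192.6, 18.9, 20.6])]
top shaft_tip []
top knob_top [(0.73, [419.5, 227.4, 13.4, 19.1]), (0.51, [394.3, 211.6, 15.6, 14.7]), (0.44, [458.7, 172.3, 32.8, 40.2])]
top heat_control [(0.62, [310.9, 195.5, 18.0, 25.6])]
```

View pics/side0.png

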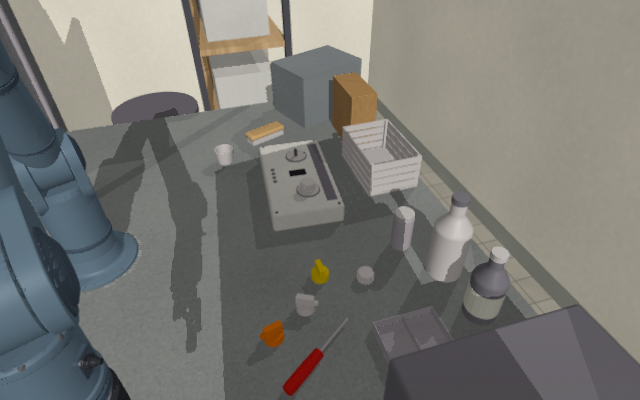

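View pics/top0.png

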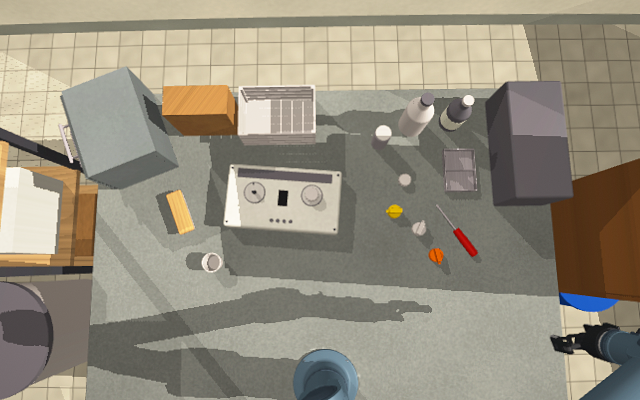

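```bash
python3 - <<'E'
import cv2,numpy as np
s=cv2.imread('pics/side0.png');t=cv2.imread('pics/top0.png')
def c(im,x,y,w=32,h=24): return cv2.resize(im[y-h:y+h,x-w:x+w],(400,300),interpolation=cv2.INTER_CUBIC)
cv2.imwrite('pics/crop1.png',np.vstack([np.hstack([c(s,307,303),c(t,419,227)]),np.hstack([c(s,296,156),c(t,255,192)])]))
E
```

```text
(no output)
```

View pics/crop1.png

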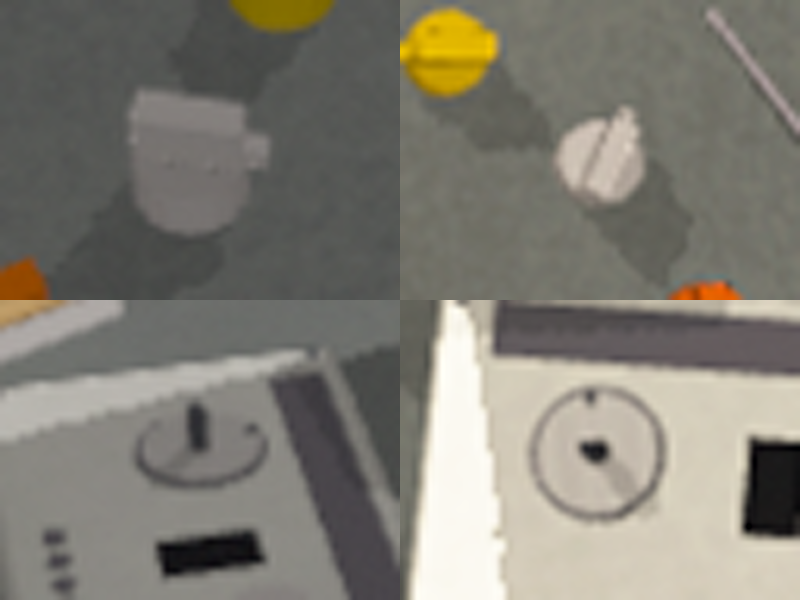

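```bash
cat > h.py <<'E'
from bench import *
import cv2,numpy as np
from scipy.optimize import minimize
from scipy.ndimage import map_coordinates
CAL={n:get_calibration(n) for n in('side','top')}
def proj(n,X):
    c=CAL[n];r,_=cv2.Rodrigues(np.array(c['R'],float))
    return cv2.projectPoints(np.array(X,float).reshape(-1,3),r,np.array(c['t'],float).ravel(),np.array(c['intrinsics'],float),np.array(c['D'],float))[0].reshape(-1,2)
def shot(n,k=4): return np.mean([capture(n).astype(float) for _ in range(k)],0)
def ring(r,z,m=64,a=None):
    a=np.linspace(0,2*np.pi,m,endpoint=False) if a is None else a
    return np.c_[r*np.cos(a),r*np.sin(a),np.full(len(a),z)]
def box(x0,x1,y0,y1,z0,z1): return np.array([[x,y,z] for x in(x0,x1) for y in(y0,y1) for z in(z0,z1)],float)
PARTS=[np.r_[ring(21,0),ring(21,20)],box(-20,20,-7,7,20,42),box(15,29,-4,4,20,30)]
def place(P,p,z0): 
    c,s=np.cos(p[2]),np.sin(p[2]);return P@np.array([[c,s,0],[-s,c,0],[0,0,1]])+[p[0],p[1],z0]
def sil(n,p,z0,win,S=8,parts=PARTS):
    x0,y0,w,h=win;m=np.zeros((h*S,w*S),np.uint8)
    for P in parts:
        q=(proj(n,place(P,p,z0))-[x0-.5,y0-.5])*S-.5
        cv2.fillConvexPoly(m,cv2.convexHull(np.round(q*16).astype(np.int32)),1,shift=4)
    return m.reshape(h,S,w,S).mean((1,3))
def samp(im,uv): return map_coordinates(im,[uv[:,1],uv[:,0]],order=1)
E
cat > m1.py <<'E'
from h import *
I={n:shot(n) for n in('side','top')};np.savez('i1.npz',**I)
win={'side':(288,285,42,42),'top':(404,211,32,32)}
A={}
for n,(x,y,w,h) in win.items():
    c=I[n][y:y+h,x:x+w];d=c[:,:,0]-c[:,:,1]
    bg=np.median(d);fg=np.percentile(d[h//2-4:h//2+4,w//2-4:w//2+4],50)
    A[n]=np.clip((d-bg)/(fg-bg),0,1); print(n,bg,fg,(A[n]>.5).sum(), A[n].std())
def cost(p,ns): return sum(((sil(n,p,p[3] if len(p)>3 else 0,win[n])-A[n])**2).sum() for n in ns)
# start from rough back projection
best=None
for ns in(['top'],['side'],['top','side']):
  r=[]
  for th in np.arange(0,360,30):
    s=np.array([500,-250,np.radians(th)])
    o=minimize(lambda p:np.sum((proj(ns[0],[[p[0],p[1],20]])-np.array({'top':[419,227],'side':[306,303]}[ns[0]]))**2),s[:2],method='Nelder-Mead');s[:2]=o.x
    o=minimize(cost,s,args=(ns,),method='Nelder-Mead',options=dict(initial_simplex=s+np.array([[0,0,0],[8,0,0],[0,8,0],[0,0,.4]]),xatol=.02,fatol=.01));r.append((o.fun,o.x))
  r.sort(key=lambda v:v[0])
  for f,x in r[:3]: print(ns,round(f,2),x[:2].round(1),np.degrees(x[2]).round(1))
s=np.r_[r[0][1],0.]
o=minimize(cost,s,args=(['top','side'],),method='Nelder-Mead',options=dict(initial_simplex=s+np.vstack([np.zeros(4),np.diag([4,4,.2,6])]),fatol=.005));print('z free',o.fun,o.x.round(2),np.degrees(o.x[2]))
# dial
G={n:I[n].mean(2) for n in I}
def rc(p,ns): return sum(samp(G[n],proj(n,ring(p[2],p[3] if len(p)>3 else 64)+[p[0],p[1],0])).mean() for n in ns)
for ns,px in((['top'],[254.5,192.3]),(['side'],[296,156.5]),(['top','side'],None)):
    if px: o=minimize(lambda p:np.sum((proj(ns[0],[[p[0],p[1],64]])-px)**2),[500,100],method='Nelder-Mead');s0=o.x
    s=np.r_[s0,31.5]
    o=minimize(rc,s,args=(ns,),method='Nelder-Mead',options=dict(initial_simplex=s+np.vstack([np.zeros(3),np.diag([3,3,1])])));print('dial',ns,o.fun.round(1),o.x.round(2))
    if len(ns)==2:
        s=np.r_[o.x,64];o=minimize(rc,s,args=(ns,),method='Nelder-Mead',options=dict(initial_simplex=s+np.vstack([np.zeros(4),np.diag([3,3,1,4])])));print('z free',o.fun,o.x.round(2))
    for m in ns:
        th=np.radians(np.arange(-180,180,1));v=[samp(G[m],proj(m,np.r_[ring(1.2,65,8),[[0,0,65]]]+[o.x[0]+27*np.cos(t),o.x[1]+27*np.sin(t),0])).mean() for t in th]
        i=np.argsort(v)[:8];print(m,'mark',np.degrees(th[i]).round(),np.round(np.array(v)[i],0),np.median(v))
E
python3 m1.py
```

```text
side -1.5 4.0 411 0.3971640297226075
top 0.5 12.75 167 0.33002181494971833
['top'] 3.81 [ 468.3 -306.3] 331.9
['top'] 3.81 [ 468.3 -306.3] 331.9
['top'] 3.84 [ 468.3 -306.5] 332.2
['side'] 6.07 [ 468.5 -306.4] 333.2
['side'] 6.08 [ 468.5 -306.4] -27.1
['side'] 6.09 [ 468.5 -306.4] 333.2
['top', 'side'] 10.03 [ 468.4 -306.4] 332.7
['top', 'side'] 10.04 [ 468.4 -306.4] 332.8
['top', 'side'] 10.05 [ 468.4 -306.4] 332.7
z free 10.025811136703004 [ 468.38 -306.37    5.81    0.  ] 332.72366117711516
dial ['top'] 141.1 [586.24 214.82  32.09]
top mark [ 8.  7.  6.  9. 10.  5. 11.  4.] [120. 120. 122. 123. 127. 128. 134. 135.] 183.87352451734972
dial ['side'] 100.6 [586.44 211.51  31.34]
side mark [79. 80. 78. 81. 77. 82. 76. 83.] [50. 50. 50. 51. 52. 52. 54. 54.] 116.06475618463267
dial ['top', 'side'] 245.6 [586.35 214.48  32.08]
z free 242.56533928075763 [586.81 215.28  31.99  61.68]
top mark [ 7.  6.  8.  5.  9.  4. 10.  3.] [112. 113. 115. 115. 119. 122. 126. 129.] 183.52090349421263
side mark [78. 79. 77. 80. 76. 81. 75. 82.] [50. 50. 50. 51. 52. 53. 54. 56.] 121.20335798148983
```

```bash
cat > m2.py <<'E'
from h import *
I=np.load('i1.npz');G={n:I[n].mean(2) for n in('side','top')}
win={'side':(286,142,18,22),'top':(247,184,16,16)}
a=np.radians(np.r_[np.linspace(66,294,40)]) # D: flat at x=2.5
prof=lambda s,z:np.c_[np.minimum(s*np.cos(np.linspace(0,2*np.pi,64)),2.5*(s/6)),s*np.sin(np.linspace(0,2*np.pi,64)),np.full(64,z)]
SH=[np.r_[prof(6,64),prof(6,85),prof(4,88)]]
A={}
for n,(x,y,w,h) in win.items():
    c=G[n][y:y+h,x:x+w]; bg=np.median(c);fg=np.percentile(c,3);A[n]=np.clip((bg*.85-c)/(bg*.85-fg),0,1);print(n,bg,fg)
    if n=='side': print(c.astype(int)[::2])
for th0 in (7,):
  for ns in(['top'],['side'],['top','side']):
    s=np.array([586.3,214,0.]);f=lambda p:sum(((sil(n,[p[0],p[1],np.radians(th0)],p[2] if len(ns)>1 else 0,win[n],parts=SH)-A[n])**2).sum() for n in ns)
    o=minimize(f,s,method='Nelder-Mead',options=dict(initial_simplex=s+np.vstack([np.zeros(3),np.diag([3,3,3])])));print(ns,o.fun.round(2),o.x.round(2))
for n in('side','top'):
    for c0 in((586.5,213.5),(586.5,215)):
        th=np.radians(np.arange(-45,46,1));v=np.array([samp(G[n],proj(n,np.r_[ring(1.2,65,8),[[0,0,65]]]+[c0[0]+27*np.cos(t),c0[1]+27*np.sin(t),0])).mean() for t in th])
        w=np.clip(np.median(v)-10-v,0,None);print(n,c0,'mark',np.degrees((w*th).sum()/w.sum()).round(1),v.min(),np.median(v))
out=[]
for n,cx,cy in(('side',296,156),('top',255,192)):
    im=cv2.resize(np.ascontiguousarray(I[n][cy-24:cy+24,cx-32:cx+32,::-1]).astype(np.uint8),(800,600)[:2] if 0 else (400,300),interpolation=cv2.INTER_CUBIC)
    for X in np.r_[ring(31,64)+[586.5,214.3,0],[[586.5,214.3,88]],ring(6,88)+[586.5,214.3,0],[[586.5+27*np.cos(.12),214.3+27*np.sin(.12),65]]]:
        u=(proj(n,X)[0]-[cx-32,cy-24]+.5)*6.25;cv2.circle(im,tuple(int(q) for q in u),1,(0,0,255),-1)
    out.append(im)
cv2.imwrite('pics/ov1.png',np.hstack(out))
E
python3 m2.py
```

```text
side 125.70833333333334 61.30833333333334
[[107 108 108 115 124 132 149 162 165 165 158 161 164 168 177 184 185 185]
 [182 182 179 179 178 179 179 179 180 180 180 180 180 175 159 159 160 160]
 [179 179 180 179 180 174 159 158 159 158 152 134 134 135 135 135 135 136]
 [158 158 152 134 133 133 134 128 107  97 122 135 135 134 134 134 134 135]
 [135 134 134 133 131 130 129 115  62  45  62 102 128 129 129 130 131 134]
 [132 124 117 118 124 124 124 112  60  45  61  99 125 125 125 125 121 100]
 [102 119 123 123 124 124 124 115  76  44  56  94 125 126 125 125 125 125]
 [ 97 125 124 125 125 122 114 107  99  91  97 114 125 125 124 124 125 126]
 [ 78  91 114 115 113 106 106 110 119 124 124 125 125 125 125 124 118 104]
 [130 111  88  82  83  88  97 109 113 111 107 107 104  98  93  90 102 116]
 [135 133 128 129 127 123 120 117 117 117 118 120 120 124 136 136 136 136]]
top 184.75 72.70833333333331
['top'] 1.27 [5.8618e+02 2.1466e+02 5.7000e-01]
['side'] 5.28 [5.8717e+02 2.1441e+02 4.1000e-01]
['top', 'side'] 6.92 [ 5.8675e+02  2.1467e+02 -2.9000e-01]
side (586.5, 213.5) mark 10.3 106.43281590348401 123.42224954200375
side (586.5, 215) mark 8.0 105.42861036905462 124.43136348310807
top (586.5, 213.5) mark 10.1 119.54268372967805 181.43807840664286
top (586.5, 215) mark 7.2 116.4417439629468 183.76331034986873
```

View pics/ov1.png

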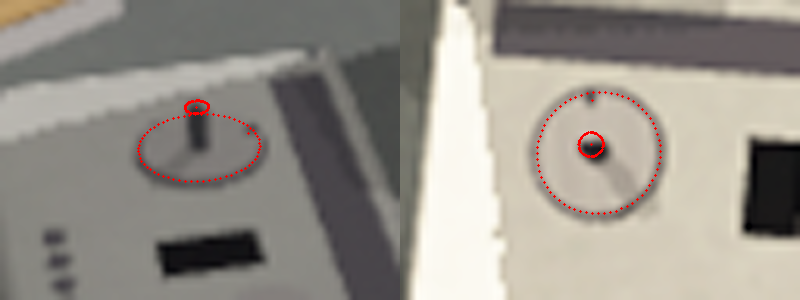

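The possible knobs, as side / top pixels, are:
- white with bar and nose: (306,303) / (419,227)
- yellow look-alike: (320,272) / (395,211)
- orange look-alike: (272,334) / (437,256)
- round white spare: (366,275) / (404,180)

I choose the white one with the nose. The crop shows its bar and nose clearly. It sits at (468.4, -306.4) with yaw -27.3°, and both views agree. The overlay also puts the shaft at (586.6, 214.6), tip height 88, with the mark at about 8°.

Call:
arm_command([
  {"dx": 3.67,"dy": -2.28,"grip": 0.2},
  {"dx": 3.67,"dy": -2.28,"grip": 0.2},
  {"dx": 3.67,"dy": -2.28,"grip": 0.2},
  {"dx": 3.67,"dy": -2.28,"grip": 0.2},
  {"dx": 3.67,"dy": -2.28,"grip": 0.2},
  {"dx": 3.67,"dy": -2.28,"grip": 0.2},
  {"dx": 3.67,"dy": -2.28,"grip": 0.2},
  {"dx": 3.67,"dy": -2.28,"grip": 0.2},
  {"dx": 3.67,"dy": -2.28,"grip": 0.2},
  {"dx": 3.67,"dy": -2.28,"grip": 0.2},
])

```text
invalid input at $.targets[0]: expected keys dx, dy, dz, twist, grip
```

Call:
arm_command([
  {"twist": 0.125,"dz": 1.8,"grip": 0.2},
  {"twist": 0.125,"dz": 1.8,"grip": 0.2},
  {"twist": 0.125,"dz": 1.8,"grip": 0.2},
  {"twist": 0.125,"dz": 1.8,"grip": 0.2},
  {"twist": 0.125,"dz": 1.8,"grip": 0.2},
  {"twist": 0.125,"dz": 1.8,"grip": 0.2},
  {"grip": 0.2},
  {"grip": 0.2},
])

```text
invalid input at $.targets[0]: expected keys dx, dy, dz, twist, grip
```

```bash
cat > g.py <<'E'
from h import *
def st():
    P=[]
    for i in range(4):
        o=get_obs();P.append(np.r_[o['eef_pos'],o['tool_rot'][:,0]]);capture('top')
    p=np.mean(P,0);print(round(o['t'],2),p[:3].round(2),'sd',np.std(P,0)[:3].round(2),'xang',np.degrees(np.arctan2(p[4],p[3])).round(2),'z',np.round(o['tool_rot'][:,2],4),'F',np.round(o['force'],1),'w',round(o['width'],1),'gf',round(o['grip_force'],1));return p
def rel(p,x,y,yaw):
    a=np.arctan2(p[4],p[3]);d=np.array([x,y])-p[:2]
    ex=[np.cos(a),np.sin(a)];ey=[np.sin(a),-np.cos(a)]
    print('dx,dy cm',(d@np.array([ex,ey]).T/10).round(3),'twist',round(-(((np.radians(yaw)-a)+np.pi)%(2*np.pi)-np.pi),4))
E
python3 -c "
from g import *
p=st();rel(p,468.4,-306.4,-27.3)"
```

```text
1.25 [ 176.4  -625.62  231.28] sd [0.01 0.02 0.01] xang 15.75 z [ 0. -0. -1.] F [ 0.3 -0.4 -0.2] w 85.9 gf 0.0
dx,dy cm [ 36.768 -22.799] twist 0.7513
```

All five keys are needed in every row.

Call:
arm_command([
  {"dx": 3.67,"dy": -2.28,"dz": 0,"twist": 0,"grip": 0.2},
  {"dx": 3.67,"dy": -2.28,"dz": 0,"twist": 0,"grip": 0.2},
  {"dx": 3.67,"dy": -2.28,"dz": 0,"twist": 0,"grip": 0.2},
  {"dx": 3.67,"dy": -2.28,"dz": 0,"twist": 0,"grip": 0.2},
  {"dx": 3.67,"dy": -2.28,"dz": 0,"twist": 0,"grip": 0.2},
  {"dx": 3.67,"dy": -2.28,"dz": 0,"twist": 0,"grip": 0.2},
  {"dx": 3.67,"dy": -2.28,"dz": 0,"twist": 0,"grip": 0.2},
  {"dx": 3.67,"dy": -2.28,"dz": 0,"twist": 0,"grip": 0.2},
  {"dx": 3.67,"dy": -2.28,"dz": 0,"twist": 0,"grip": 0.2},
  {"dx": 3.67,"dy": -2.28,"dz": 0,"twist": 0,"grip": 0.2},
])

```text
t: 2.3
eef_pos: [468.8, -305.3, 231.6]
tool_rot: [[0.963, 0.271, 0.001], [0.271, -0.963, -0.001], [0.0, 0.001, -1.0]]
force: [0.7, -0.4, -0.0]
width: 51.2
grip_force: 0.0
```

Call:
arm_command([
  {"dx": 0,"dy": 0,"dz": 1.8,"twist": 0.125,"grip": 0.2},
  {"dx": 0,"dy": 0,"dz": 1.8,"twist": 0.125,"grip": 0.2},
  {"dx": 0,"dy": 0,"dz": 1.8,"twist": 0.125,"grip": 0.2},
  {"dx": 0,"dy": 0,"dz": 1.8,"twist": 0.125,"grip": 0.2},
  {"dx": 0,"dy": 0,"dz": 1.8,"twist": 0.125,"grip": 0.2},
  {"dx": 0,"dy": 0,"dz": 1.8,"twist": 0.125,"grip": 0.2},
  {"dx": 0,"dy": 0,"dz": 0,"twist": 0,"grip": 0.2},
  {"dx": 0,"dy": 0,"dz": 0,"twist": 0,"grip": 0.2},
])

```text
t: 3.1
eef_pos: [467.8, -306.5, 123.4]
tool_rot: [[0.89, -0.455, -0.0], [-0.455, -0.89, 0.0], [-0.0, 0.0, -1.0]]
force: [-0.4, -0.9, -0.2]
width: 51.1
grip_force: 0.0
```

```bash
python3 -c "
from g import *
p=st();rel(p,468.4,-306.4,-27.3)"
```

```text
3.25 [ 468.4  -306.92  124.2 ] sd [0.4  0.25 0.52] xang -27.11 z [ 0.0024 -0.0013 -1.    ] F [ 0.5  0.2 -0.7] w 51.0 gf 0.0
dx,dy cm [-0.024 -0.046] twist 0.0033
```

Call:
arm_command([
  {"dx": 0.02,"dy": 0,"dz": 2.0,"twist": 0,"grip": 0.2},
  {"dx": 0.02,"dy": 0,"dz": 2.0,"twist": 0,"grip": 0.2},
  {"dx": 0.02,"dy": 0,"dz": 2.0,"twist": 0,"grip": 0.2},
  {"dx": 0,"dy": 0,"dz": 1.6,"twist": 0,"grip": 0.2},
  {"dx": 0,"dy": 0,"dz": 1.2,"twist": 0,"grip": 0.2},
  {"dx": 0,"dy": 0,"dz": 1.1,"twist": 0,"grip": 0.2},
  {"dx": 0,"dy": 0,"dz": 0,"twist": 0,"grip": 0.2},
  {"dx": 0,"dy": 0,"dz": 0,"twist": 0,"grip": 0.2},
])

```text
t: 4.1
eef_pos: [468.6, -307.1, 24.6]
tool_rot: [[0.889, -0.457, 0.001], [-0.457, -0.889, -0.0], [0.001, -0.0, -1.0]]
force: [-0.1, 0.0, 0.1]
width: 51.1
grip_force: 0.0
```

Call:
arm_command([
  {"dx": 0,"dy": 0,"dz": 0,"twist": 0,"grip": -1},
  {"dx": 0,"dy": 0,"dz": 0,"twist": 0,"grip": -1},
  {"dx": 0,"dy": 0,"dz": 0,"twist": 0,"grip": -1},
  {"dx": 0,"dy": 0,"dz": 0,"twist": 0,"grip": -1},
  {"dx": 0,"dy": 0,"dz": 0,"twist": 0,"grip": -1},
  {"dx": 0,"dy": 0,"dz": 0,"twist": 0,"grip": -1},
  {"dx": 0,"dy": 0,"dz": 0,"twist": 0,"grip": -1},
  {"dx": 0,"dy": 0,"dz": 0,"twist": 0,"grip": -1},
])

```text
t: 4.9
eef_pos: [469.1, -307.4, 25.2]
tool_rot: [[0.889, -0.458, 0.002], [-0.458, -0.889, -0.001], [0.002, 0.0, -1.0]]
force: [-0.3, -0.0, 5.3]
width: 12.8
grip_force: 61.0
```

```bash
python3 -c "
from g import *
p=st()"
```

```text
5.05 [ 469.07 -307.43   25.2 ] sd [0.01 0.01 0.01] xang -27.23 z [ 0.0015 -0.001  -1.    ] F [-0.4 -1.2  6.3] w 12.5 gf 61.0
```

Call:
arm_command([
  {"dx": 0,"dy": 0,"dz": -1,"twist": 0,"grip": -1},
  {"dx": 0,"dy": 0,"dz": -2,"twist": 0,"grip": -1},
  {"dx": 0,"dy": 0,"dz": -3,"twist": 0,"grip": -1},
  {"dx": 0,"dy": 0,"dz": -3,"twist": 0,"grip": -1},
  {"dx": 0,"dy": 0,"dz": -2,"twist": 0,"grip": -1},
  {"dx": 0,"dy": 0,"dz": -1,"twist": 0,"grip": -1},
  {"dx": -0.39,"dy": -1.5,"dz": 0,"twist": 0,"grip": -1},
  {"dx": -0.9,"dy": -3.5,"dz": 0,"twist": 0,"grip": -1},
  {"dx": -0.9,"dy": -3.5,"dz": 0,"twist": 0,"grip": -1},
  {"dx": -0.9,"dy": -3.5,"dz": 0,"twist": 0,"grip": -1},
])

```text
t: 6.1
eef_pos: [494.3, -182.8, 142.3]
tool_rot: [[0.889, -0.457, -0.004], [-0.457, -0.889, 0.002], [-0.004, -0.0, -1.0]]
force: [0.9, -0.4, -1.3]
width: 12.4
grip_force: 60.1
```

Call:
arm_command([
  {"dx": -1,"dy": -3.9,"dz": 0,"twist": 0,"grip": -1},
  {"dx": -1,"dy": -3.9,"dz": 0,"twist": 0,"grip": -1},
  {"dx": -1,"dy": -3.9,"dz": 0,"twist": 0,"grip": -1},
  {"dx": -1,"dy": -3.9,"dz": 0,"twist": 0,"grip": -1},
  {"dx": -1,"dy": -3.9,"dz": 0,"twist": 0,"grip": -1},
  {"dx": -1,"dy": -3.9,"dz": 0,"twist": 0,"grip": -1},
  {"dx": -1,"dy": -3.9,"dz": 0,"twist": 0,"grip": -1},
  {"dx": -1,"dy": -3.9,"dz": 0,"twist": 0,"grip": -1},
  {"dx": -1,"dy": -3.9,"dz": 0,"twist": 0,"grip": -1},
  {"dx": -0.6,"dy": -2.3,"dz": 0,"twist": 0,"grip": -1},
])

```text
t: 7.1
eef_pos: [578.7, 196.6, 142.3]
tool_rot: [[0.892, -0.452, -0.004], [-0.452, -0.892, 0.002], [-0.005, -0.0, -1.0]]
force: [0.1, -0.0, -0.8]
width: 12.6
grip_force: 60.1
```

Call:
arm_command([
  {"dx": -0.7,"dy": -2.39,"dz": 0,"twist": -0.1,"grip": -1},
  {"dx": 0,"dy": 0,"dz": 0,"twist": -0.13,"grip": -1},
  {"dx": 0,"dy": 0,"dz": 0,"twist": -0.13,"grip": -1},
  {"dx": 0,"dy": 0,"dz": 0,"twist": -0.13,"grip": -1},
  {"dx": 0,"dy": 0,"dz": 0,"twist": -0.12,"grip": -1},
  {"dx": 0,"dy": 0,"dz": 0,"twist": 0,"grip": -1},
  {"dx": 0,"dy": 0,"dz": 0,"twist": 0,"grip": -1},
])

```text
t: 7.8
eef_pos: [584.4, 215.4, 142.7]
tool_rot: [[0.991, 0.133, -0.003], [0.133, -0.991, -0.0], [-0.003, -0.0, -1.0]]
force: [-0.1, 0.5, -1.3]
width: 12.4
grip_force: 60.1
```

```bash
python3 - <<'E'
from g import *
p=st();rel(p,586.6,214.6,7.7)
out=[]
I={}
for n in('side','top'):
    I[n]=shot(n);q=proj(n,[[p[0],p[1],110]])[0].round().astype(int);cx,cy=q;print(n,q)
    out.append(cv2.resize(np.ascontiguousarray(I[n][cy-30:cy+30,cx-40:cx+40,::-1]).astype(np.uint8),(400,300),interpolation=cv2.INTER_CUBIC))
np.savez('i2.npz',**I);cv2.imwrite('pics/hold.png',np.hstack(out))
E
```

```text
7.95 [585.   215.29 143.23] sd [0.4  0.1  0.38] xang 7.66 z [-1.e-03 -2.e-04 -1.e+00] F [ 0.2 -0.5 -0.9] w 12.5 gf 60.1
dx,dy cm [0.149 0.09 ] twist -0.0007
side [294 143]
top [252 190]
```

View pics/hold.png

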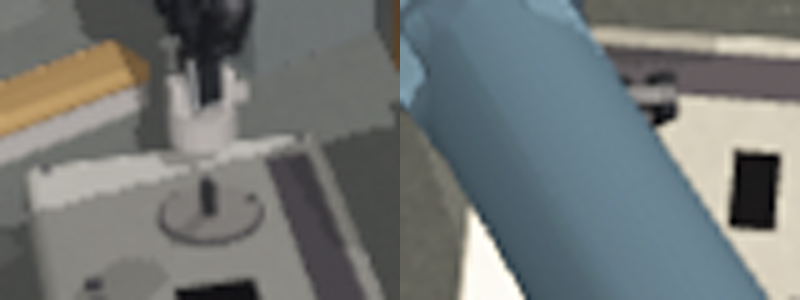

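```bash
python3 - <<'E'
from h import *
I=np.load('i2.npz')['side']
print(I[136:144,284:306].mean(2).astype(int))
for x in (585,586,587): print(x,[(z,proj('side',place(PARTS[0],(x,215,0.13),z))[:,0][[0]].round(1), proj('side',place(PARTS[0],(x,215,.13),z)).min(0).round(1),proj('side',place(PARTS[0],(x,215,.13),z)).max(0).round(1)) for z in (118,120)])
E
```

```text
[[ 73  73  74  96 134 155 165 169 151 146 155 159 159 161 168 166 148 122
  107 106 107 108]
 [ 73  72  73  94 132 147 156 162 162 163 164 165 166 169 170 162 146 124
  108 108 108 108]
 [ 73  73  73  92 131 149 158 166 169 172 173 172 173 173 168 160 149 126
  107 107 107 106]
 [ 73  73  74  88 126 149 157 167 170 175 177 176 175 173 169 161 150 127
  106 106 107 107]
 [ 74  73  73  86 122 148 155 168 170 175 177 176 175 175 169 161 150 124
  107 108 109 115]
 [ 75  74  73  79 113 145 155 168 170 174 177 177 175 174 170 164 166 167
  167 167 160 162]
 [ 74  73  72  76  99 130 150 167 169 174 177 177 175 175 174 172 179 184
  185 185 182 182]
 [129 124 115 116 119 127 139 151 155 159 161 160 157 163 179 178 181 181
  181 181 176 160]]
585 [(118, array([300.2]), array([286.8, 131.3]), array([300.8, 144. ])), (120, array([300.2]), array([286.8, 130.8]), array([300.7, 143.4]))]
586 [(118, array([300.6]), array([287.1, 131.3]), array([301.1, 143.9])), (120, array([300.5]), array([287.1, 130.7]), array([301.1, 143.4]))]
587 [(118, array([300.9]), array([287.5, 131.2]), array([301.4, 143.9])), (120, array([300.8]), array([287.4, 130.7]), array([301.4, 143.3]))]
```

Call:
arm_command([
  {"dx": 0.07,"dy": 0.05,"dz": 1,"twist": 0,"grip": -1},
  {"dx": 0,"dy": 0,"dz": 1,"twist": 0,"grip": -1},
  {"dx": 0,"dy": 0,"dz": 0.6,"twist": 0,"grip": -1},
  {"dx": 0,"dy": 0,"dz": 0.3,"twist": 0,"grip": -1},
  {"dx": 0,"dy": 0,"dz": 0.2,"twist": 0,"grip": -1},
  {"dx": 0,"dy": 0,"dz": 0.2,"twist": 0,"grip": -1},
  {"dx": 0,"dy": 0,"dz": 0,"twist": 0,"grip": -1},
])

```text
t: 9.1
eef_pos: [586.9, 214.6, 111.2]
tool_rot: [[0.991, 0.134, 0.0], [0.134, -0.991, 0.0], [0.0, -0.0, -1.0]]
force: [0.3, -1.0, -0.7]
width: 12.1
grip_force: 60.1
```

Call:
arm_command([
  {"dx": 0,"dy": 0,"dz": 0.15,"twist": 0,"grip": -1},
  {"dx": 0,"dy": 0,"dz": 0.15,"twist": 0,"grip": -1},
  {"dx": 0,"dy": 0,"dz": 0.1,"twist": 0,"grip": -1},
  {"dx": 0,"dy": 0,"dz": 0,"twist": 0,"grip": -1},
])

```text
t: 9.5
eef_pos: [586.8, 214.5, 107.1]
tool_rot: [[0.991, 0.134, -0.0], [0.134, -0.991, -0.0], [-0.0, 0.0, -1.0]]
force: [-0.3, -0.0, -2.0]
width: 12.7
grip_force: 60.1
```

Call:
arm_command([
  {"dx": 0,"dy": 0,"dz": 0.2,"twist": 0,"grip": -1},
  {"dx": 0,"dy": 0,"dz": 0.2,"twist": 0,"grip": -1},
  {"dx": 0,"dy": 0,"dz": 0.2,"twist": 0,"grip": -1},
  {"dx": 0,"dy": 0,"dz": 0.15,"twist": 0,"grip": -1},
  {"dx": 0,"dy": 0,"dz": 0,"twist": 0,"grip": -1},
])

```text
t: 10.0
eef_pos: [586.7, 214.4, 99.4]
tool_rot: [[0.991, 0.134, -0.001], [0.134, -0.991, -0.0], [-0.001, 0.0, -1.0]]
force: [0.6, -0.1, -0.3]
width: 12.6
grip_force: 60.1
```

Call:
arm_command([
  {"dx": 0,"dy": 0,"dz": 0.15,"twist": 0,"grip": -1},
  {"dx": 0,"dy": 0,"dz": 0.15,"twist": 0,"grip": -1},
  {"dx": 0,"dy": 0,"dz": 0.1,"twist": 0,"grip": -1},
  {"dx": 0,"dy": 0,"dz": 0,"twist": 0,"grip": -1},
])

```text
t: 10.4
eef_pos: [587.1, 214.7, 96.4]
tool_rot: [[0.991, 0.134, 0.0], [0.134, -0.991, 0.0], [0.0, 0.0, -1.0]]
force: [-0.6, -0.7, 2.8]
width: 12.1
grip_force: 60.6
```

Call:
arm_command([
  {"dx": 0,"dy": 0,"dz": 0.15,"twist": 0,"grip": -1},
  {"dx": 0,"dy": 0,"dz": 0.1,"twist": 0,"grip": -1},
  {"dx": 0,"dy": 0,"dz": 0.1,"twist": 0,"grip": -1},
  {"dx": 0,"dy": 0,"dz": 0,"twist": 0,"grip": -1},
])

```text
t: 10.8
eef_pos: [587.2, 214.7, 93.1]
tool_rot: [[0.991, 0.134, 0.001], [0.134, -0.991, 0.0], [0.001, 0.0, -1.0]]
force: [-1.6, -0.4, 6.0]
width: 12.5
grip_force: 61.1
```

Call:
arm_command([
  {"dx": 0,"dy": 0,"dz": 0.1,"twist": 0,"grip": -1},
  {"dx": 0,"dy": 0,"dz": 0.1,"twist": 0,"grip": -1},
  {"dx": 0,"dy": 0,"dz": 0,"twist": 0,"grip": -1},
  {"dx": 0,"dy": 0,"dz": 0,"twist": 0,"grip": -1},
])

```text
t: 11.2
eef_pos: [587.2, 214.7, 91.5]
tool_rot: [[0.991, 0.134, 0.001], [0.134, -0.991, -0.0], [0.001, 0.0, -1.0]]
force: [-3.6, -1.9, 7.5]
width: 12.4
grip_force: 61.3
```

Call:
arm_command([
  {"dx": 0,"dy": 0,"dz": 0.1,"twist": 0,"grip": -1},
  {"dx": 0,"dy": 0,"dz": 0.1,"twist": 0,"grip": -1},
  {"dx": 0,"dy": 0,"dz": 0.05,"twist": 0,"grip": -1},
  {"dx": 0,"dy": 0,"dz": 0,"twist": 0,"grip": -1},
])

```text
t: 11.6
eef_pos: [587.4, 214.8, 90.7]
tool_rot: [[0.991, 0.134, 0.001], [0.134, -0.991, -0.001], [0.001, 0.001, -1.0]]
force: [-5.3, -3.2, 14.7]
width: 12.5
grip_force: 62.3
```

Call:
arm_command([
  {"dx": 0,"dy": 0,"dz": 0.05,"twist": 0,"grip": -1},
  {"dx": 0,"dy": 0,"dz": 0,"twist": 0,"grip": -1},
  {"dx": 0,"dy": 0,"dz": 0,"twist": 0,"grip": -1},
])

```text
t: 11.9
eef_pos: [587.4, 214.8, 90.7]
tool_rot: [[0.991, 0.134, 0.001], [0.134, -0.991, -0.001], [0.001, 0.001, -1.0]]
force: [-5.9, -3.5, 16.9]
width: 12.8
grip_force: 62.5
```

```bash
python3 - <<'E'
from g import *
st();I=capture('side').astype(np.uint8)
im=cv2.resize(np.ascontiguousarray(I[125:185,256:336,::-1]),(800,600),interpolation=cv2.INTER_CUBIC)
for z,c in((66,(0,0,255)),(72,(0,255,0))):
    for q in proj('side',place(ring(21,0,128),(586.8,214.6,0),z)): cv2.circle(im,tuple(int(v) for v in (q-[256,125]+.5)*10),1,c,-1)
cv2.imwrite('pics/end.png',im)
E
```

```text
12.05 [587.41 214.81  90.67] sd [0.   0.01 0.01] xang 7.72 z [ 9.e-04 -9.e-04 -1.e+00] F [-5.6 -2.2 16.6] w 12.8 gf 62.5
```

View pics/end.png

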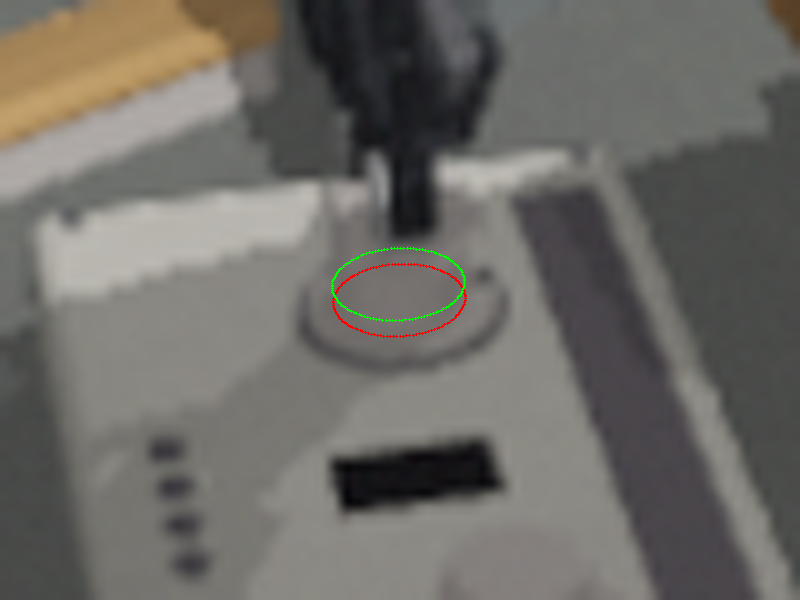

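The picture shows the knob seated just above the dial plate. The mark at crop (485,272) sits beside the nose end, and the skirt's lower edge lies on the 66 mm (pressed) outline. The arm also stopped advancing at z 90.7 mm while the force rose to about 17 N, so the knob is at its stop.

```bash
python3 -c "
from bench import job
print(job.hand_in())"
```

```text
the job is handed in; nothing more can be done
None
```

The timer knob is on the D-shaft with its nose over the mark, and I handed the job in at about 12 s with the gripper still holding it in at its stop with about 17 N; the hand-in returned no verdict.

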